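# Clamp a strap under a spring hold-down arm

### The job

The longer, darker one of the two slotted clamping straps lying on the bench (the one with the bevelled nose) is to be held in the green hold-down fixture ready for filing. Swing the fixture's sprung arm up and back by its red handle until it stays open by itself, lay the strap flat on the green plate along the arm's line, up against the two side pins and the end pin, then bring the arm over and ease it down by the handle (never letting it snap shut) so that it bears on the strap. Leave the other things on the bench where they are.

Things in the scene. Friction and masses are not known exactly. Their poses are not given: they have to be found in the camera images.
- fixture: Green steel plate 225 x 96 x 10 mm, fixed to the bench; dark hinge pedestal (68 mm high) at its far end. Origin: on the bench, straight under the middle of the strap's place. x: along plate and arm, from free end to hinge; y: to the left, towards the two side pins; z up. Plate spans x -90 to 135, y -48 to 48 mm. The arm's hinge axis is parallel to y at x = 104, z = 60 mm.
- seat (a point): Point on the plate's top (10 mm above the bench) where the middle of the strap's underside lies when it touches all three steel pins (14 mm diameter, 12 mm above the plate); fixture axes. Pin centres from here, (x, y) mm: side pins (42, 26) and (-50, 26), end pin (74.5, 0).
- hinge (a point): Middle of the arm's hinge axis, 60 mm above the bench; axes move with the arm. The steel arm is 20 mm wide; its round rubber pad, 26 mm diameter, is under the arm 74 mm from the hinge.
- handle (a point): Middle of the arm's red handle: round bar, 14 mm diameter, 64 mm long, parallel to the hinge axis, on the arm's right (-y of the fixture) side; 52 mm right of the arm's middle plane, 136 mm from the hinge axis. Hinge-to-handle points to the fixture's -x, 0.09 rad below level at joint 0. It can turn in a pinch from above, so the gripper can stay upright as the arm swings.
- hold_arm (a joint): Angle of the arm, rad. 0: shut on the bare plate (start); about 0.24: pad on the strap; grows as it swings up and back; 1.95: fully open, handle 38 mm beyond the hinge, 190 mm above the bench. An over-centre spring drives it shut below about 1.35 and open above, with up to 0.9 N m (7 N at the handle). It stays open or shut by itself; let go in between it snaps.
- strap: Dark steel clamping strap, 38 mm wide (own x), 135 mm long (own y), 18 mm high, about 0.6 kg, with a slot and one bevelled nose (either end may face the hinge). Origin: centre of its underside. Grasp across its width, at the middle or towards the end away from the hinge.
- short_strap: Clamping strap 36 x 100 x 16 mm, paler and shorter; a bystander. Origin: centre of its underside.
- tee_bolt: Tee bolt with nut, 152 mm long, 36 mm wide; a bystander. Origin: centre of its underside.
- file: File with orange-brown wooden handle, 310 mm long; a bystander. Origin: centre of its underside.
- spanner: Open-ended spanner 279 mm long; a bystander. Origin: centre of its underside.
Mind the look-alikes: they are no part of the job. What is shaped like the strap but brown is not meant.

How it is judged:
By the outcome, as a careful person would: the job done as asked, in the order asked, and still so for the second after the job is handed in, with the robot touching nothing.
It also fails if it takes over 72 s, if anything falls off the work surface, if the arm or the gripper's body presses on something with over 40 N, if the wrist force passes 120 N, or if a joint passes its speed limit or range.

### The arm

A 7-joint arm with a two-finger parallel gripper is mounted at the origin on a cart in front of the work surface, level with it; the furniture and walls round the work are solid. World frame = base frame: x ahead of the robot, y to its left, z up, the work surface at z = 0. Lengths are in mm, angles in degrees, forces in N, time in s.
With the tool pointing down it reaches from about 400 to 925 mm from the base axis. Payload 5.6 kg.
Tool frame: the origin (TCP) lies at the very end of the fingers, on their centre line; the grasp point (between the pads) lies 19 mm behind it (arm.hold_point_z is the distance from the TCP to the grasp point, in mm); z points along the fingers, y is the line along which they close (so a half turn about z gives the same grasp; the last joint's range is limited). The gripper opens to 85 mm and grips with 20 to 120 N. Pads are 22 mm wide; open, the fingers measure 114 mm over their backs; the gripper's body (76 mm by 85 mm) begins 54 mm behind the grasp point. The pads swing forward as they close: fully open they stand 13 mm farther back than shut.
Start: joints at [-69.614, 26.786, -0.665, 91.828, 0.344, 61.387, -3.226], TCP at [252.444, 598.983, 205.49] pointing down, gripper open.
Joint ranges: [-144.91, 144.91], [-17.63, 115.5], [-89.93, 88.59], [15.96, 139.68], [-74.01, 254.01], [8.47, 105.57], [-167.45, 167.45]. Speed limits (degrees/s): [147.25, 147.25, 180, 180, 180, 180, 180].

### API

Orientations are given as [roll, pitch, yaw] about the fixed x, y, z axes, in that order (R = Rz(yaw) Ry(pitch) Rx(roll)).
In Python, from rig import telemetry, cams, arm gives the robot as it stands.
- The arm moves only by the tool arm_command, never from a script. Its arguments are lists of equal length, an entry for each row: "hand": the opening, from 0 (shut) to 1 (fully open); "delta_pos": the shift along the tool's x, y, z in m, a list of three; "dr": the turn, a rotation vector about the tool's x, y, z in rad, a list of three. In form: {"hand": [hand, ...], "delta_pos": [[tx, ty, tz], ...], "dr": [[rx, ry, rz], ...]}. A call has exactly 8 rows; each row shifts and turns the commanded pose from where the row before left it, along the tool's axes as they then stand; what a row does not reach is not made up. A row lasts 1/10 s, in which the tool goes at most 50 mm and 8.59 degrees, less where a joint would pass 70% of its speed; a pose out of reach is approached as far as the arm can. A call is refused whole if a number of a shift passes 0.05 or a number of a turn 0.15, either way. A call with a gripper value outside its range is refused whole. The fingers move at their own pace and stop on an object; "grip_force" is the grip in N (left out, the last holds). Time passes only in rows, so rows that do not move let the fingers close, or fill a call up. It gives the time, the measured TCP pose, the force, the opening and the grip force at its end, in the units of the state.
- telemetry.state(): the state, without advancing time (a new reading comes with each control period).
- cams.camera(name): name is "side" or "top" or "wrist"; returns a dict with "image" (420x560x3 uint8, blue, green, red), "camera_matrix" (3x3 intrinsics, pixels), "D" ([k1, k2, p1, p2, k3] as OpenCV has them; the pictures are not rectified), "position" and "attitude" of the camera in the world. Camera axes: x right, y down, z forward; pixel columns grow to the right and rows downward; lengths in mm; the calibration is good to about 2 mm. A picture is of the moment at which its call begins. There is no depth.
- arm.close_job(): hands the job in; it is judged then, once.
Trained networks look in the newest picture that a camera, given by its name, has taken for a name from the list of things; names that differ only in an ending like _2 or _b are one class to them, and where a whole thing is asked for, a point or a joint stands for the part that bears it (a point fixed in the world has none). Each returns a list of dicts, best first, with "score" (0 to 1); they miss things now and then, are a little off and sometimes report something else, mostly with a low value. They report only what shows in the picture. A call takes as long as a camera call. They do not tell look-alikes from the thing itself.
- cams.regions_of(thing, camera): "region" (420x560 bool, what is visible of it) and "bbox" ([centre column, centre row, width, height] in pixels, round what is visible of it).
- cams.spot_point(thing, camera): "xy" ([column, row] in pixels: a listed point, or the origin of a listed thing).
The state is a dict: "t": time; "qpos": joint angles; "qd": joint speeds; "effort": joint torques, N m; "position": TCP position; "ee_rot": TCP orientation; "contact_force": force on the tool from outside, world axes, zero at the start; "wrist_torque": the same for the moment, N m; "grip_width": finger opening in mm; "grasp_force": force on a finger pad.
Only numpy, scipy, OpenCV 4.12 (cv2) and the standard library are available. Lean on these libraries where they do the work, as an engineer would, in place of code of your own. Each camera call takes 0.05 s, during which the arm holds its last target. There are 200 camera calls.

## Working session

There is one attempt and no reset: what is moved stays moved. The work goes in short steps, Python scripts to look and compute and a tool call to move; the robot and the scene stay as the last step left them, time stands still between calls to the robot, and variables do not carry over. Pictures are saved under pics/ and viewed, at most 10 in all, crops included, and the job is handed in when it is done.

Besides the shell and the picture viewer there is one more tool, called after ">>>" as a command line: name --argument value ..., lists and objects as JSON in quotes. arm_command: Moves the arm, as the interface text tells. Its arguments: {"type":"object","properties":{"hand":{"type":"array"},"delta_pos":{"type":"array"},"dr":{"type":"array"},"grip_force":{"type":"number"}},"required":["hand","delta_pos","dr"]}

```bash
ls; mkdir -p pics
cat > h.py <<'E'
import numpy as np, cv2
from scipy.spatial.transform import Rotation as R
from rig import telemetry, cams, arm
def ray(c,px):
    K=np.array(c["camera_matrix"],float);D=np.array(c["D"],float)
    u=cv2.undistortPoints(np.array(px,float).reshape(-1,1,2),K,D).reshape(-1,2)
    A=np.array(c["attitude"],float)
    M=A if A.shape==(3,3) else R.from_euler('xyz',A,degrees=True).as_matrix()
    return np.array(c["position"],float),(M@np.c_[u,np.ones(len(u))].T).T
def at_z(c,px,z):
    p,d=ray(c,px); return p+d*((z-p[2])/d[:,2])[:,None]
E
python3 - <<'E'
from h import *
for n in("top","side"):
    c=cams.camera(n); cv2.imwrite(f"pics/{n}0.png",c["image"]); print(n,c["position"],c["attitude"])
    for t in["fixture","strap","short_strap","seat","hinge","handle"]:
        f=cams.spot_point(t,n); g=cams.regions_of(t,n)
        z={"seat":10,"hinge":60,"handle":48}.get(t,0)
        print(t,[(np.round(q["xy"]),round(q["score"],2),np.round(at_z(c,q["xy"],z)[0])) for q in f[:3]],[(np.round(q["bbox"]),round(q["score"],2)) for q in g[:3]])
E
```

```text
pics
top [ 286.94904258  -59.41772851 1536.65455834] [-1.67102710e+02 -1.60101957e-01 -8.74462817e+01]
fixture [(array([243., 246.]), 0.84, array([512.,  54.,   0.])), (array([341., 180.]), 0.41, array([ 723., -224.,    0.]))] [(array([245., 239.,  56.,  86.]), 0.75), (array([249., 235.,  31.,  62.]), 0.59)]
strap [(array([307., 247.]), 0.96, array([ 517., -131.,    0.])), (array([369., 259.]), 0.86, array([ 490., -310.,    0.]))] [(array([372., 258.,  49.,  31.]), 0.69), (array([310., 251.,  22.,  52.]), 0.6)]
short_strap [(array([341., 179.]), 0.78, array([ 724., -225.,    0.]))] [(array([342., 178.,  28.,  31.]), 0.55)]
seat [(array([240., 245.]), 0.83, array([513.,  62.,  10.]))] [(array([135., 266.,  12., 107.]), 0.73), (array([245., 239.,  61.,  86.]), 0.67)]
hinge [(array([254., 209.]), 0.74, array([608.,  24.,  60.]))] [(array([134., 266.,  12., 106.]), 0.2)]
handle [(array([250., 261.]), 0.64, array([464.,  28.,  48.]))] [(array([247., 236.,  30.,  63.]), 0.8)]
side [524.88401061 932.574453   715.53604986] [-123.4658785     0.23634385 -174.48840733]
fixture [(array([306., 24
[... 171 characters left out ...]
(array([308., 209.]), 0.68, array([ 513., -144.,    0.])), (array([315., 184.]), 0.65, array([ 492., -313.,    0.]))] [(array([311., 209.,  44.,  15.]), 0.93), (array([316., 185.,  25.,  24.]), 0.63)]
short_strap [(array([249., 190.]), 0.77, array([ 728., -248.,    0.]))] [(array([249., 190.,  25.,  15.]), 0.54)]
seat [(array([309., 247.]), 0.81, array([507.,  63.,  10.]))] [(array([302., 241.,  80.,  55.]), 0.71)]
hinge [(array([275., 221.]), 0.97, array([611.,  16.,  60.]))] [(array([299., 232.,  58.,  28.]), 0.8)]
handle [(array([325., 229.]), 0.78, array([463.,  27.,  48.])), (array([228., 226.]), 0.7, array([746.,  37.,  48.])), (array([276., 225.]), 0.46, array([607.,  18.,  48.]))] []
```

Run:
```python
import cv2
a=cv2.imread("pics/top0.png")
cv2.imwrite("pics/top_c.png",cv2.resize(a[150:320,200:420],None,fx=3.5,fy=3.5,interpolation=cv2.INTER_CUBIC))
```

```text
(no output)
```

View pics/top_c.png

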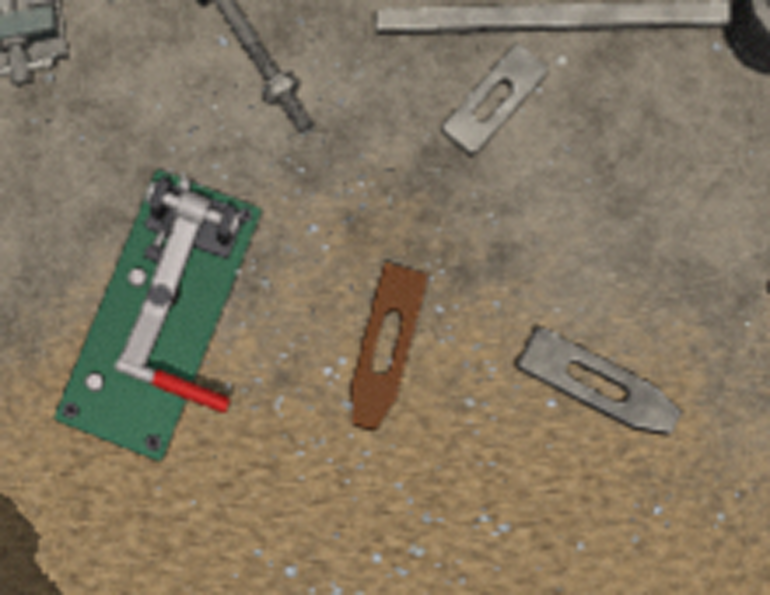

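View pics/side0.png

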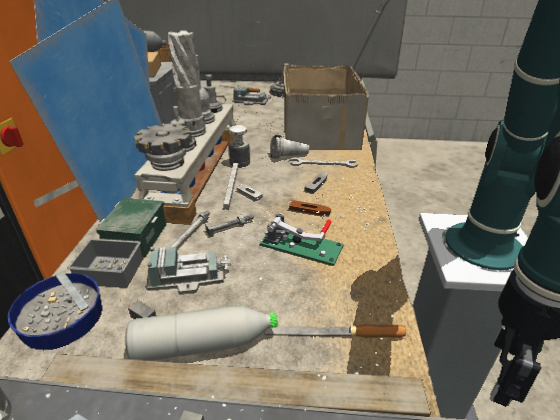

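The strap-shaped things in the top picture are brown at (310,250), dark grey with a bevelled nose at (372,258), and the paler short one at (342,178). The enlarged crop shows the grey one at (372,258) is the long bevelled strap, so that is the one meant. The brown one is the decoy. The red handle is at about (254,262) and the arm is shut.

```bash
cat >> h.py <<'E'
def fitpts(obj,img): # 2D rigid fit obj->img
    o=np.array(obj,float);w=np.array(img,float)[:,:2]
    oc,wc=o.mean(0),w.mean(0);H=(o-oc).T@(w-wc)
    a=np.arctan2(H[0,1]-H[1,0],H[0,0]+H[1,1])
    M=np.array([[np.cos(a),-np.sin(a)],[np.sin(a),np.cos(a)]])
    t=wc-M@oc; return np.degrees(a),t,np.linalg.norm((M@o.T).T+t-w,axis=1)
E
python3 - <<'E'
from h import *
c=cams.camera("top")
cr=np.array([[155,170],[262,208],[160,460],[57,420]])/3.5+[200,150]-0.35
w=at_z(c,cr,10); print(np.round(w))
print(fitpts([[135,48],[135,-48],[-90,-48],[-90,48]],w))
# pins (top z 22)
pins=np.array([[137,277],[95,381]])/3.5+[200,150]-.35
print(at_z(c,pins,22))
hd=np.array([[157,378],[228,404]])/3.5+[200,150]-.35; print("handle ends",at_z(c,hd,48))
st=np.array([[536,327],[517,366],[669,433],[681,412]])/3.5+[200,150]-.35
print("strap corners",at_z(c,st,18))
for n in("top","side"):
    c=cams.camera(n)
    for q in cams.regions_of("strap",n):
        m=q["region"].astype(np.uint8); ct=max(cv2.findContours(m,0,1)[0],key=cv2.contourArea).reshape(-1,2)
        r=cv2.minAreaRect(at_z(c,ct,14)[:,:2].astype(np.float32)); print(n,q["score"],r)
c=cams.camera("wrist");s=telemetry.state();print(c["position"],c["attitude"],s["position"],s["ee_rot"])
E
```

```text
[[651.  58.  10.]
 [623. -32.  10.]
 [412.  40.  10.]
 [440. 125.  10.]]
(np.float64(-18.184921181269612), array([509.94057096,  54.79165314]), array([2.23289625, 0.94324996, 3.54275401, 3.48220722]))
[[557.92889296  66.60136137  22.        ]
 [471.50447988  95.19608899  22.        ]]
handle ends [[472.96447236  43.6683856   48.        ]
 [454.94284365 -13.49110916  48.        ]]
strap corners [[ 531.993143   -259.45055934   18.        ]
 [ 499.43269379 -244.55838287   18.        ]
 [ 450.5091464  -368.02519579   18.        ]
 [ 467.84166366 -377.71905424   18.        ]]
top 0.93 ((510.94378662109375, -138.27490234375), (38.60112380981445, 138.09951782226562), 76.5430679321289)
top 0.8 ((487.7149353027344, -311.3202209472656), (133.24575805664062, 44.927574157714844), 63.32524490356445)
side 0.78 ((510.6982727050781, -132.2960205078125), (64.58231353759766, 135.19654846191406), 78.3609848022461)
side 0.54 ((486.92626953125, -306.06561279296875), (148.48370361328125, 40.93174743652344), 65.44487762451172)
[177.56832541 630.25540311 373.56173674] [ 1.61664210e+02 -2.81741290e-02  6.71979548e+01] [252.4126607  598.98182784 205.48538701] [1.79999711e+02 1.63229425e-03 1.57148732e+02]
```

```bash
cat >> h.py <<'E'
def plan(pts,yaw=None,start=None):
    """world waypoints, one per row -> tool-axis rows, rounded, errors carried on"""
    s=telemetry.state(); p=np.array(s["position"] if start is None else start,float); M=R.from_euler('xyz',s["ee_rot"],degrees=True)
    y0=s["ee_rot"][2]; n=len(pts); dy=0 if yaw is None else -np.radians((yaw-y0+180)%360-180); done=0
    for i,q in enumerate(pts):
        d=np.round(M.inv().apply(np.array(q)-p)/1000,4 if n<5 else 3); p=p+M.apply(d)*1000
        r=round(dy*(i+1)/n-done,3); done+=r; M=M*R.from_rotvec([0,0,r])
        print("%s %s"%(list(d),[0,0,r]), "" if (i+1)%8 else "\n")
    print("end",np.round(p,1),M.as_euler('xyz',degrees=True).round(1))
def line(a,b,n): return [np.array(a)+(np.array(b)-np.array(a))*(i+1)/n for i in range(n)]
E
python3 - <<'E'
from h import *
s=telemetry.state(); plan(line(s["position"],[464,15,190],16),71.8)
E
```

```text
[np.float64(-0.026), np.float64(-0.028), np.float64(0.001)] [0, 0, np.float64(0.093)] 
[np.float64(-0.029), np.float64(-0.026), np.float64(0.001)] [0, 0, np.float64(0.093)] 
[np.float64(-0.032), np.float64(-0.023), np.float64(0.001)] [0, 0, np.float64(0.093)] 
[np.float64(-0.033), np.float64(-0.021), np.float64(0.001)] [0, 0, np.float64(0.093)] 
[np.float64(-0.035), np.float64(-0.017), np.float64(0.001)] [0, 0, np.float64(0.094)] 
[np.float64(-0.036), np.float64(-0.013), np.float64(0.001)] [0, 0, np.float64(0.093)] 
[np.float64(-0.037), np.float64(-0.011), np.float64(0.001)] [0, 0, np.float64(0.093)] 
[np.float64(-0.039), np.float64(-0.006), np.float64(0.001)] [0, 0, np.float64(0.093)] 

[np.float64(-0.038), np.float64(-0.003), np.float64(0.001)] [0, 0, np.float64(0.093)] 
[np.float64(-0.039), np.float64(0.0), np.float64(0.001)] [0, 0, np.float64(0.093)] 
[np.float64(-0.039), np.float64(0.004), np.float64(0.001)] [0, 0, np.float64(0.093)] 
[np.float64(-0.038), np.float64(0.008), np.float64(0.001)] [0, 0, np.float64(0.093)] 
[np.float64(-0.037), np.float64(0.011), np.float64(0.001)] [0, 0, np.float64(0.093)] 
[np.float64(-0.036), np.float64(0.015), np.float64(0.001)] [0, 0, np.float64(0.093)] 
[np.float64(-0.034), np.float64(0.018), np.float64(0.001)] [0, 0, np.float64(0.094)] 
[np.float64(-0.033), np.float64(0.021), np.float64(0.0)] [0, 0, np.float64(0.093)] 

end [464.1  14.9 190.5] [180.   -0.   71.8]
```

>>> arm_command --hand '[1,1,1,1,1,1,1,1]' --delta_pos '[[-0.026,-0.028,0.001],[-0.029,-0.026,0.001],[-0.032,-0.023,0.001],[-0.033,-0.021,0.001],[-0.035,-0.017,0.001],[-0.036,-0.013,0.001],[-0.037,-0.011,0.001],[-0.039,-0.006,0.001]]' --dr '[[0,0,0.093],[0,0,0.093],[0,0,0.093],[0,0,0.093],[0,0,0.094],[0,0,0.093],[0,0,0.093],[0,0,0.093]]'

```text
t: 2.4
position: [358.7, 305.4, 197.7]
ee_rot: [180.0, -0.0, 114.3]
contact_force: [1.0, 0.1, 0.5]
grip_width: 85.2
grasp_force: 0.0
```

>>> arm_command --hand '[1,1,1,1,1,1,1,1]' --delta_pos '[[-0.038,-0.003,0.001],[-0.039,0,0.001],[-0.039,0.004,0.001],[-0.038,0.008,0.001],[-0.037,0.011,0.001],[-0.036,0.015,0.001],[-0.034,0.018,0.001],[-0.033,0.021,0]]' --dr '[[0,0,0.093],[0,0,0.093],[0,0,0.093],[0,0,0.093],[0,0,0.093],[0,0,0.093],[0,0,0.094],[0,0,0.093]]'

```text
t: 3.2
position: [464.6, 13.6, 190.8]
ee_rot: [180.0, -0.0, 71.6]
contact_force: [0.5, 0.5, -0.3]
grip_width: 85.7
grasp_force: 0.0
```

Run:
```python
from h import *
s=telemetry.state();print(s["t"],s["position"],s["ee_rot"],np.round(s["qpos"]))
c=cams.camera("wrist");cv2.imwrite("pics/w1.png",c["image"]);print(c["position"],c["attitude"])
np.savez("w1.npz",**{k:c[k] for k in("camera_matrix","D","position","attitude")})
for t,z in(("handle",48),("seat",10),("hinge",60),("fixture",0)):
    print(t,[(np.round(q["xy"]),round(q["score"],2),np.round(at_z(c,q["xy"],z)[0],1)) for q in cams.spot_point(t,"wrist")[:2]])
```

```text
3.2 [464.59135353  13.59156233 190.78054366] [ 1.79964986e+02 -4.53727380e-02  7.15726059e+01] [-34.  10.  31. 119.  -7.  52. -17.]
[489.53416989  90.0408867  358.92112723] [ 1.61748444e+02 -4.91921848e-02 -1.83736678e+01]
handle [(array([282., 180.]), 0.68, array([463. ,  16.6,  48. ])), (array([372., 378.]), 0.48, array([ 489.2, -256.3,   48. ]))]
seat [(array([312., 120.]), 0.9, array([510.4,  59. ,  10. ]))]
hinge [(array([431., 129.]), 0.72, array([607.6,  22.5,  60. ]))]
fixture [(array([315., 122.]), 0.83, array([513.1,  54.9,   0. ])), (array([432., 128.]), 0.38, array([632.5,   9.3,   0. ]))]
```

View pics/w1.png

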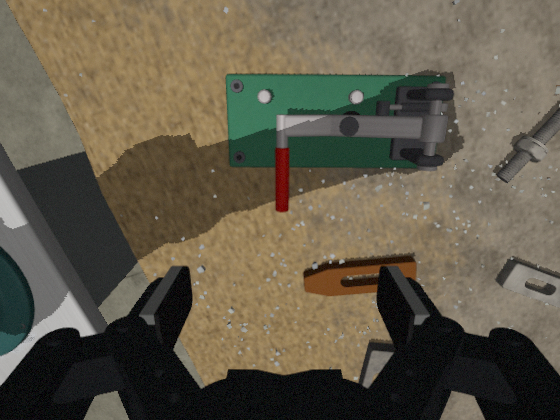

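The wrist picture shows the plate's corners at about (227,74), (446,72) and (231,166), the side pins at (265,97) and (357,97), and the red handle from (282,148) to (282,211).

Run:
```python
from h import *
c=dict(np.load("w1.npz")); im=cv2.imread("pics/w1.png").astype(int)
b,g,r=im[...,0],im[...,1],im[...,2]
red=((r>90)&(g<50)&(b<50)).astype(np.uint8)
ct=max(cv2.findContours(red,0,1)[0],key=cv2.contourArea).reshape(-1,2)
rr=cv2.minAreaRect(at_z(c,ct,48)[:,:2].astype(np.float32));print("handle",rr)
gs=[]
for (u,v) in((265,97),(357,97)):
    w=im[v-12:v+13,u-12:u+13].sum(2)>440
    yy,xx=np.nonzero(w);gs.append((u-12+xx.mean(),v-12+yy.mean()));print(gs[-1],w.sum())
w=at_z(c,gs,22);print(w)
print(fitpts([[-50,26],[42,26]],w))
w2=np.r_[w,at_z(c,[[227,74],[231,166.5]],10)];print(fitpts([[-50,26],[42,26],[-90,48],[-90,-48]],w2))
```

```text
handle ((463.40301513671875, 16.470945358276367), (63.61373519897461, 11.998311042785645), 71.18630981445312)
(np.float64(263.58415841584156), np.float64(96.11881188118812)) 101
(np.float64(356.4742268041237), np.float64(96.80412371134021)) 97
[[470.9949582   97.16665241  22.        ]
 [557.80551038  67.80782871  22.        ]]
(np.float64(-18.68523775589822), array([509.85981348,  56.57615067]), array([0.17966473, 0.17966473]))
(np.float64(-18.421040881366512), array([511.43943595,  56.28177443]), array([1.29165769, 1.70276532, 1.84755685, 1.66621317]))
```

>>> arm_command --hand '[1,1,1,1,1,1,0.1,0]' --delta_pos '[[-0.001,-0.002,0.025],[0,0,0.035],[0,0,0.035],[0,0,0.035],[0,0,0.02],[0,0,0.01],[0,0,0],[0,0,0]]' --dr '[[0,0,0],[0,0,0],[0,0,0],[0,0,0],[0,0,0],[0,0,0],[0,0,0],[0,0,0]]' --grip_force 40

```text
t: 4.25
position: [462.5, 15.3, 31.2]
ee_rot: [179.9, -0.0, 71.8]
contact_force: [-0.4, 1.3, -0.2]
grip_width: 59.1
grasp_force: 0.0
```

>>> arm_command --hand '[0,0,0,0,0,0,0,0]' --delta_pos '[[0,0,0],[0,0,0],[0,0,0],[0,0,0],[0,0,0],[0,0,0],[0,0,0],[0,0,0]]' --dr '[[0,0,0],[0,0,0],[0,0,0],[0,0,0],[0,0,0],[0,0,0],[0,0,0],[0,0,0]]'

```text
t: 5.05
position: [461.9, 14.6, 30.5]
ee_rot: [-180.0, 0.0, 71.8]
contact_force: [0.2, -0.3, -0.3]
grip_width: -0.1
grasp_force: 0.0
```

```bash
cat >> h.py <<'E'
def swing(a0,a1,n):
    "tool rows (tool y = fixture x, tool z down) for handle from a0 to a1, smooth"
    f=lambda a:np.array([104-136*np.cos(a-.09),-(60+136*np.sin(a-.09))])
    p=f(a0)
    for i in range(n):
        u=(i+1)/n;q=f(a0+(a1-a0)*(u-np.sin(2*np.pi*u)/(2*np.pi)*.5));d=np.round((q-p)/1000,3);p=p+d*1000
        print([0,float(d[0]),float(d[1])],"" if (i+1)%8 else "\n")
E
python3 -c "
from h import *
s=telemetry.state();print(s['position'],s['contact_force'],s['ee_rot'])
swing(0,1.93,24)"
```

```text
[461.90434443  14.62884048  30.4644812 ] [ 0.21866934 -0.28436191 -0.28077805] [-1.79997732e+02  6.05163061e-04  7.17773706e+01]
[0, -0.0, -0.006] 
[0, -0.001, -0.005] 
[0, 0.001, -0.007] 
[0, 0.0, -0.008] 
[0, 0.001, -0.008] 
[0, 0.002, -0.01] 
[0, 0.004, -0.012] 
[0, 0.004, -0.012] 

[0, 0.007, -0.012] 
[0, 0.008, -0.013] 
[0, 0.01, -0.012] 
[0, 0.012, -0.012] 
[0, 0.013, -0.009] 
[0, 0.014, -0.008] 
[0, 0.014, -0.006] 
[0, 0.014, -0.004] 

[0, 0.013, -0.003] 
[0, 0.011, -0.001] 
[0, 0.011, -0.0] 
[0, 0.008, 0.0] 
[0, 0.008, 0.001] 
[0, 0.006, 0.001] 
[0, 0.006, 0.001] 
[0, 0.006, 0.002]
```

Run:
```python
from h import *
a=cams.camera("side");b=cams.camera("wrist")
x=cv2.resize(a["image"][190:290,230:390],(800,500),interpolation=cv2.INTER_CUBIC)
cv2.imwrite("pics/s2.png",x);cv2.imwrite("pics/w2.png",b["image"])
c=b;print([(q["xy"],q["score"],at_z(c,q["xy"],48)) for q in cams.spot_point("handle","wrist")[:2]])
c=a;print([(q["xy"],q["score"],at_z(c,q["xy"],48)) for q in cams.spot_point("handle","side")[:2]])
```

```text
[([285.8, 255.4], 0.75, array([[463.448295  ,  17.26741672,  48.        ]]))]
[([325.1, 229.5], 0.81, array([[463.69784969,  28.21358032,  48.        ]]))]
```

View pics/w2.png

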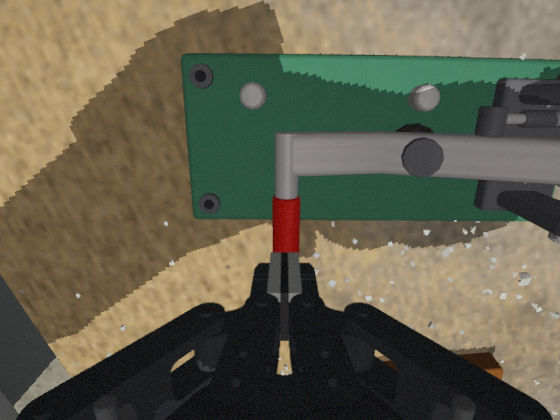

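View pics/s2.png

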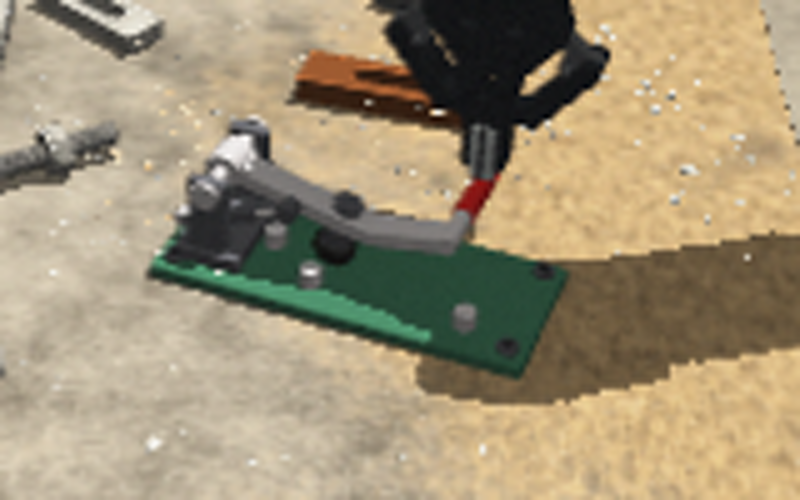

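Run:
```python
from h import *
def proj(c,P):
    M=R.from_euler('xyz',c["attitude"],degrees=True).as_matrix();K=np.array(c["camera_matrix"]);P=np.atleast_2d(P)
    return cv2.projectPoints((P-c["position"])@M,np.zeros(3),np.zeros(3),K,np.array(c["D"]))[0].reshape(-1,2)
a=np.radians(-18.6);M=np.array([[np.cos(a),-np.sin(a)],[np.sin(a),np.cos(a)]])
F=lambda x,y,z:np.r_[M@[x,y]+[510,56.3],z]
for n in("wrist","side"):
    c=cams.camera(n);t=np.array(telemetry.state()["position"])
    print(n,"tcp,grasp",proj(c,[t,t+[0,0,19]]).round(),"handle in/out z48",proj(c,[F(-31.4,-20,48),F(-31.4,-84,48)]).round(), "z33", proj(c,[F(-31.4,-20,33),F(-31.4,-84,33)]).round())
```

```text
wrist tcp,grasp [[285. 246.]
 [285. 262.]] handle in/out z48 [[287. 196.]
 [286. 308.]] z33 [[287. 188.]
 [286. 293.]]
side tcp,grasp [[325. 232.]
 [326. 226.]] handle in/out z48 [[322. 233.]
 [328. 221.]] z33 [[321. 238.]
 [328. 225.]]
```

Run:
```python
import cv2
a=cv2.imread("pics/w2.png")[180:360,200:370]
cv2.imwrite("pics/w2c.png",cv2.resize(a,None,fx=3.3,fy=3.3,interpolation=cv2.INTER_CUBIC))
```

```text
(no output)
```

View pics/w2c.png

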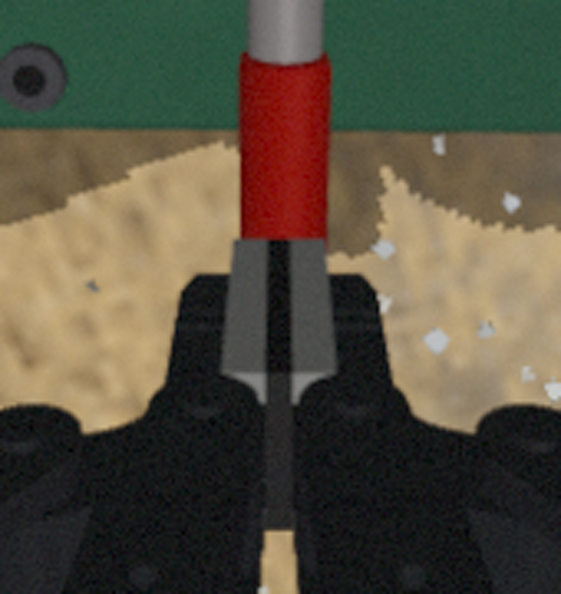

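>>> arm_command --hand '[0,0,0,0,0,0,0,0]' --delta_pos '[[0,0,-0.003],[0,0,-0.003],[0,0,-0.003],[0,0,-0.003],[0,0,0],[0,0,0],[0,0,0],[0,0,0]]' --dr '[[0,0,0],[0,0,0],[0,0,0],[0,0,0],[0,0,0],[0,0,0],[0,0,0],[0,0,0]]'

```text
t: 6.15
position: [461.9, 14.6, 42.4]
ee_rot: [-180.0, 0.0, 71.8]
contact_force: [-0.8, 0.3, -0.4]
grip_width: -0.1
grasp_force: 0.0
```

Run:
```python
from h import *
s=telemetry.state();print({k:np.round(s[k],2) for k in s})
b=cams.camera("wrist")["image"];a=cams.camera("side")["image"]
x=np.hstack([cv2.resize(b[170:350,200:370],None,fx=2.3,fy=2.3),cv2.resize(a[185:275,260:350],(414,414))])
cv2.imwrite("pics/l3.png",x);print(x.shape)
```

```text
{'t': np.float64(6.15), 'qpos': array([-27.14,  25.24,  25.35, 125.48, -19.58,  33.  ,  -5.55]), 'qd': array([ 0.03, -0.  , -0.09, -0.1 ,  0.01, -0.06,  0.05]), 'effort': array([-1.000e-02, -3.843e+01,  4.410e+00, -1.471e+01,  1.000e-02,
        0.000e+00,  0.000e+00]), 'position': array([461.85,  14.61,  42.4 ]), 'ee_rot': array([-1.7999e+02,  1.0000e-02,  7.1780e+01]), 'contact_force': array([-0.82,  0.31, -0.37]), 'wrist_torque': array([-0.01, -0.01,  0.  ]), 'grasp_force': np.float64(0.0), 'grip_width': np.float64(-0.11)}
(414, 805, 3)
```

View pics/l3.png

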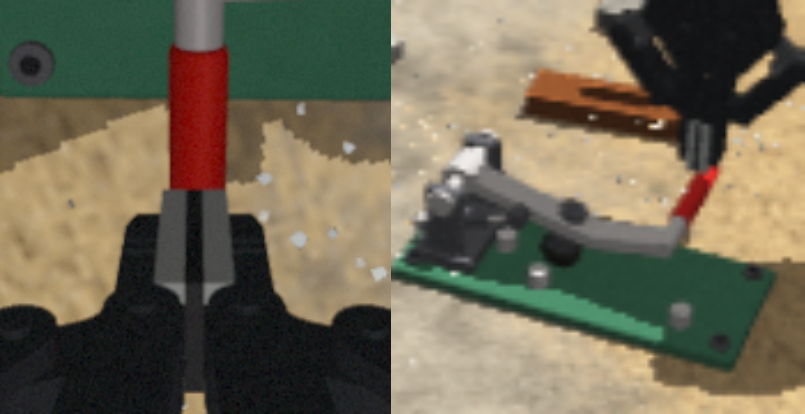

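Run:
```python
from h import *
print(arm.hold_point_z,[a for a in dir(arm) if a[0]!='_'],[a for a in dir(telemetry) if a[0]!='_'],[a for a in dir(cams) if a[0]!='_'])
def proj(c,P):
    M=R.from_euler('xyz',c["attitude"],degrees=True).as_matrix();K=np.array(c["camera_matrix"]);P=np.atleast_2d(P)
    return cv2.projectPoints((P-c["position"])@M,np.zeros(3),np.zeros(3),K,np.array(c["D"]))[0].reshape(-1,2)
f=np.array([.319,.948,0])
for n in("wrist","side"):
    c=cams.camera(n);t=np.array(telemetry.state()["position"])
    for h in(0,10,20,30): print(n,h,proj(c,[t+[0,0,h],t+[0,0,h]+11*f,t+[0,0,h]+f*11+[5,0,0]]).round(1).tolist())
```

```text
18.700000000000003 ['PlanningError', 'close_job', 'hold_point_z'] ['state'] ['camera', 'regions_of', 'spot_point']
wrist 0 [[284.5, 245.9], [284.7, 227.9], [293.2, 225.3]]
wrist 10 [[284.6, 253.9], [284.7, 235.2], [293.8, 232.5]]
wrist 20 [[284.6, 262.9], [284.8, 243.3], [294.3, 240.4]]
wrist 30 [[284.6, 273.0], [284.8, 252.4], [295.0, 249.4]]
side 0 [[325.5, 228.3], [324.3, 230.4], [322.6, 230.3]]
side 10 [[325.8, 225.5], [324.6, 227.6], [322.8, 227.5]]
side 20 [[326.0, 222.7], [324.8, 224.8], [323.1, 224.7]]
side 30 [[326.3, 219.9], [325.1, 221.9], [323.3, 221.8]]
```

Both views put the fingertips about 28 mm higher than the TCP reading says, at about z 70 for a reading of 42. That explains the miss: the fingers closed just above the handle without touching it. I'll treat the true tip as the reading + 28 mm and regrasp lower, a little further out along the handle.

>>> arm_command --hand '[1,1,1,1,1,1,1,1]' --delta_pos '[[-0.006,0,-0.01],[0,0,0],[0,0,0],[0,0,0],[0,0,0],[0,0,0],[0,0,0.01],[0,0,0.01]]' --dr '[[0,0,0],[0,0,0],[0,0,0],[0,0,0],[0,0,0],[0,0,0],[0,0,0],[0,0,0]]'

```text
t: 7.15
position: [460.1, 9.1, 31.8]
ee_rot: [180.0, -0.0, 71.8]
contact_force: [0.5, -0.0, -0.2]
grip_width: 85.1
grasp_force: 0.0
```

>>> arm_command --hand '[1,1,1,0,0,0,0,0]' --delta_pos '[[0,0,0.015],[0,0,0.015],[0,0,0.01],[0,0,0],[0,0,0],[0,0,0],[0,0,0],[0,0,0]]' --dr '[[0,0,0],[0,0,0],[0,0,0],[0,0,0],[0,0,0],[0,0,0],[0,0,0],[0,0,0]]'

```text
t: 7.95
position: [460.9, 8.9, -7.0]
ee_rot: [179.9, -0.0, 71.8]
contact_force: [-1.0, -2.9, 2.0]
grip_width: 12.8
grasp_force: 40.7
```

>>> arm_command --hand '[0,0,0,0,0,0,0,0]' --delta_pos '[[0,0,0],[0,0,0],[0,0,0],[0,0,0],[0,0,0],[0,0,0],[0,0,0],[0,0,0]]' --dr '[[0,0,0],[0,0,0],[0,0,0],[0,0,0],[0,0,0],[0,0,0],[0,0,0],[0,0,0]]'

```text
t: 8.75
position: [460.8, 8.9, -7.0]
ee_rot: [179.9, -0.0, 71.8]
contact_force: [0.8, -0.7, 6.3]
grip_width: 12.8
grasp_force: 39.2
```

>>> arm_command --hand '[0,0,0,0,0,0,0,0]' --delta_pos '[[0,0,-0.006],[0,-0.001,-0.005],[0,0.001,-0.007],[0,0,-0.008],[0,0.001,-0.008],[0,0.002,-0.01],[0,0.004,-0.012],[0,0.004,-0.012]]' --dr '[[0,0,0],[0,0,0],[0,0,0],[0,0,0],[0,0,0],[0,0,0],[0,0,0],[0,0,0]]'

```text
t: 9.55
position: [469.9, 5.7, 60.5]
ee_rot: [-179.9, 0.0, 71.8]
contact_force: [5.3, 0.6, -12.5]
grip_width: 12.8
grasp_force: 38.9
```

>>> arm_command --hand '[0,0,0,0,0,0,0,0]' --delta_pos '[[0,0.007,-0.012],[0,0.008,-0.013],[0,0.01,-0.012],[0,0.012,-0.012],[0,0.013,-0.009],[0,0.014,-0.008],[0,0.014,-0.006],[0,0.014,-0.004]]' --dr '[[0,0,0],[0,0,0],[0,0,0],[0,0,0],[0,0,0],[0,0,0],[0,0,0],[0,0,0]]'

```text
t: 10.35
position: [555.4, -23.0, 139.9]
ee_rot: [-179.7, -0.1, 71.8]
contact_force: [-7.9, -0.1, 18.2]
grip_width: 13.0
grasp_force: 42.7
```

>>> arm_command --hand '[0,0,0,0,0,0,0,0]' --delta_pos '[[0,0.013,-0.003],[0,0.011,-0.001],[0,0.011,0],[0,0.008,0],[0,0.008,0.001],[0,0.006,0.001],[0,0.006,0.001],[0,0.005,0.002]]' --dr '[[0,0,0],[0,0,0],[0,0,0],[0,0,0],[0,0,0],[0,0,0],[0,0,0],[0,0,0]]'

```text
t: 11.15
position: [623.4, -46.1, 136.6]
ee_rot: [179.9, 0.0, 71.7]
contact_force: [2.7, -4.3, 6.4]
grip_width: 12.7
grasp_force: 44.1
```

Run:
```python
from h import *
s=telemetry.state();print(s["t"],s["position"],s["contact_force"])
c=cams.camera("side");print([(q["xy"],q["score"],at_z(c,q["xy"],190)) for q in cams.spot_point("handle","side")[:2]])
cv2.imwrite("pics/s4.png",cv2.resize(c["image"][150:270,230:390],(640,480)))
```

```text
11.15 [623.42376608 -46.13217924 136.60372211] [ 2.65725804 -4.26564831  6.3545849 ]
[([270.0, 174.9], 0.82, array([[627.0116423 , -23.60648648, 190.        ]]))]
```

View pics/s4.png

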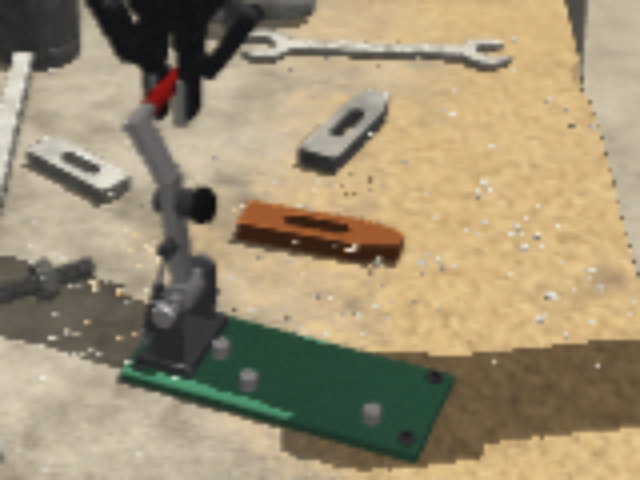

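>>> arm_command --hand '[0,0,0.3,1,1,1,1,1]' --delta_pos '[[0,0.003,0.001],[0,0,0],[0,0,0],[0,0,0],[0,0,-0.02],[0,0,-0.03],[0,0,-0.03],[0,0,-0.02]]' --dr '[[0,0,0],[0,0,0],[0,0,0],[0,0,0],[0,0,0],[0,0,0],[0,0,0],[0,0,0]]'

```text
t: 12.05
position: [625.2, -44.7, 235.9]
ee_rot: [-180.0, -0.0, 71.8]
contact_force: [0.6, -0.6, 0.7]
grip_width: 85.4
grasp_force: 0.0
```

Run:
```python
from h import *
s=telemetry.state();print(s["t"],s["position"],s["ee_rot"],s["contact_force"],np.round(s["qpos"]))
c=cams.camera("side");print([(q["xy"],q["score"],at_z(c,q["xy"],190)) for q in cams.spot_point("handle","side")[:2]])
plan(line(s["position"],[505,-285,190],8),63.5)
```

```text
12.05 [625.20239567 -44.71071952 235.89024973] [-1.79992771e+02 -4.57156622e-02  7.18301161e+01] [ 0.56842638 -0.56751711  0.69435619] [-22.  25.  32.  95. -14.  64.  -5.]
[([266.7, 172.2], 0.89, array([[638.01256572, -38.69065359, 190.        ]]))]
[np.float64(-0.033), np.float64(-0.006), np.float64(0.007)] [0, 0, np.float64(0.018)] 
[np.float64(-0.034), np.float64(-0.005), np.float64(0.005)] [0, 0, np.float64(0.018)] 
[np.float64(-0.033), np.float64(-0.003), np.float64(0.006)] [0, 0, np.float64(0.019)] 
[np.float64(-0.034), np.float64(-0.003), np.float64(0.006)] [0, 0, np.float64(0.018)] 
[np.float64(-0.033), np.float64(-0.003), np.float64(0.005)] [0, 0, np.float64(0.018)] 
[np.float64(-0.034), np.float64(-0.002), np.float64(0.006)] [0, 0, np.float64(0.018)] 
[np.float64(-0.033), np.float64(-0.001), np.float64(0.006)] [0, 0, np.float64(0.018)] 
[np.float64(-0.034), np.float64(-0.001), np.float64(0.005)] [0, 0, np.float64(0.018)] 

end [ 504.7 -285.   190.3] [179.8  -0.2  63.5]
```

>>> arm_command --hand '[1,1,1,1,1,1,1,1]' --delta_pos '[[-0.033,-0.006,0.005],[-0.034,-0.005,0.005],[-0.033,-0.003,0.005],[-0.034,-0.003,0.005],[-0.033,-0.003,0.005],[-0.034,-0.002,0.005],[-0.033,-0.001,0.005],[-0.034,-0.001,0.005]]' --dr '[[0,0,0.018],[0,0,0.018],[0,0,0.019],[0,0,0.018],[0,0,0.018],[0,0,0.018],[0,0,0.018],[0,0,0.018]]'

```text
t: 12.95
position: [501.6, -285.2, 192.6]
ee_rot: [-179.8, -0.0, 63.5]
contact_force: [0.9, 0.1, -0.3]
grip_width: 85.2
grasp_force: 0.0
```

Run:
```python
from h import *
c=cams.camera("wrist");s=telemetry.state();print(s["t"],s["position"],s["ee_rot"])
cv2.imwrite("pics/w5.png",c["image"]);np.savez("w5.npz",**{k:c[k] for k in("camera_matrix","D","position","attitude")})
print([(np.round(q["xy"]),round(q["score"],2),at_z(c,q["xy"],0)[0].round(1)) for q in cams.spot_point("strap","wrist")[:3]])
for q in cams.regions_of("strap","wrist")[:3]:
    m=q["region"].astype(np.uint8); ct=max(cv2.findContours(m,0,1)[0],key=cv2.contourArea).reshape(-1,2)
    print(q["score"],np.round(q["bbox"]),cv2.minAreaRect(at_z(c,ct,18)[:,:2].astype(np.float32)))
```

```text
13.0 [ 497.22714974 -291.60199091  192.32090372] [-179.78802807    0.22783239   62.98061759]
[(array([228.,  38.]), 0.58, array([ 511.4, -137.1,    0. ])), (array([326., 316.]), 0.2, array([ 464.3, -484.4,    0. ]))]
0.8 [224.  34. 136.  68.] ((509.50830078125, -138.58847045898438), (41.08293914794922, 134.8338623046875), 77.47794342041016)
0.72 [284. 199.  32. 123.] ((488.3254699707031, -312.231689453125), (136.04698181152344, 37.77190399169922), 64.72883605957031)
```

View pics/w5.png

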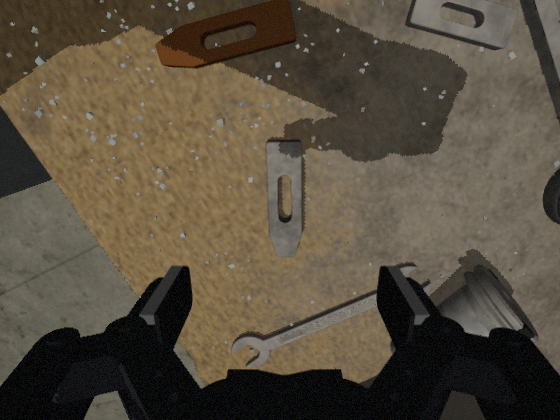

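The strap, nose down, spans (268,140) to (297,256) in the wrist picture, clear of its neighbours. Its long axis is at about 64.7°. I'll grasp it 10 mm from the middle, towards the square end, so the nose ends up towards the hinge.

Run:
```python
from h import *
s=telemetry.state();p=s["position"];print(p,s["ee_rot"])
plan(line(p,[492.5,-303,12],5)+line([492.5,-303,12],[492.5,-303,-28],3),64.7)
```

```text
[ 500.55873363 -286.87359397  192.8565876 ] [-1.79810928e+02  4.07183652e-02  6.32135865e+01]
[np.float64(-0.004), np.float64(0.0), np.float64(0.036)] [0, 0, np.float64(-0.003)] 
[np.float64(-0.003), np.float64(0.0), np.float64(0.036)] [0, 0, np.float64(-0.003)] 
[np.float64(-0.004), np.float64(0.0), np.float64(0.037)] [0, 0, np.float64(-0.004)] 
[np.float64(-0.003), np.float64(0.0), np.float64(0.036)] [0, 0, np.float64(-0.003)] 
[np.float64(-0.004), np.float64(0.001), np.float64(0.036)] [0, 0, np.float64(-0.003)] 
[np.float64(0.0), np.float64(-0.0), np.float64(0.013)] [0, 0, np.float64(-0.003)] 
[np.float64(0.0), np.float64(-0.0), np.float64(0.014)] [0, 0, np.float64(-0.004)] 
[np.float64(0.0), np.float64(-0.0), np.float64(0.013)] [0, 0, np.float64(-0.003)] 

end [ 492.7 -303.2  -28.1] [-179.8    0.    64.7]
```

>>> arm_command --hand '[0.7,0.7,0.7,0.7,0.7,0.7,0.7,0.7]' --delta_pos '[[-0.004,0,0.036],[-0.003,0,0.036],[-0.004,0,0.037],[-0.003,0,0.036],[-0.004,0.001,0.026],[0,0,0],[0,0,0],[0,0,0]]' --dr '[[0,0,-0.003],[0,0,-0.003],[0,0,-0.004],[0,0,-0.003],[0,0,-0.008],[0,0,0],[0,0,0],[0,0,0]]'

```text
t: 13.9
position: [497.4, -301.9, 24.8]
ee_rot: [179.9, -0.0, 64.7]
contact_force: [-0.6, -0.3, -0.2]
grip_width: 59.4
grasp_force: 0.0
```

Run:
```python
from h import *
s=telemetry.state();p=s["position"];print(p,s["ee_rot"],s["contact_force"])
plan(line(p,[492.5,-303,-28],4),64.7)
```

```text
[ 497.37578339 -301.8510945    24.77187779] [ 1.79879749e+02 -2.45345408e-02  6.47254606e+01] [-0.56520631 -0.31388121 -0.22438002]
[np.float64(-0.0008), np.float64(-0.001), np.float64(0.0132)] [0, 0, np.float64(0.0)] 
[np.float64(-0.0008), np.float64(-0.001), np.float64(0.0132)] [0, 0, np.float64(0.0)] 
[np.float64(-0.0008), np.float64(-0.001), np.float64(0.0132)] [0, 0, np.float64(0.0)] 
[np.float64(-0.0007), np.float64(-0.001), np.float64(0.0132)] [0, 0, np.float64(0.0)] 
end [ 492.5 -303.   -28. ] [179.9  -0.   64.7]
```

>>> arm_command --hand '[0.7,0.7,0.7,0.7,0.7,0.7,0.7,0.7]' --delta_pos '[[-0.001,-0.001,0.012],[-0.001,-0.001,0.012],[-0.001,-0.001,0.01],[0,-0.001,0.008],[0,0,0.005],[0,0,0.003],[0,0,0],[0,0,0]]' --dr '[[0,0,0],[0,0,0],[0,0,0],[0,0,0],[0,0,0],[0,0,0],[0,0,0],[0,0,0]]'

```text
t: 14.7
position: [491.4, -303.3, -26.4]
ee_rot: [180.0, 0.0, 64.7]
contact_force: [0.2, -0.4, -0.2]
grip_width: 59.7
grasp_force: 0.0
```

>>> arm_command --hand '[0.35,0.35,0.2,0.2,0.2,0.2,0.2,0.2]' --delta_pos '[[0,0,0],[0,0,0],[0,0,0],[0,0,0],[0,0,0],[0,0,0],[0,0,0],[0,0,0]]' --dr '[[0,0,0],[0,0,0],[0,0,0],[0,0,0],[0,0,0],[0,0,0],[0,0,0],[0,0,0]]' --grip_force 80

```text
t: 15.5
position: [491.8, -303.5, -25.7]
ee_rot: [179.9, -0.0, 64.7]
contact_force: [-0.6, 0.6, 5.3]
grip_width: 36.2
grasp_force: 81.8
```

>>> arm_command --hand '[0.2,0.2,0.2,0.2,0.2,0.2,0.2,0.2]' --delta_pos '[[0,0,-0.01],[0,0,-0.02],[0,0,-0.03],[0,0,-0.03],[0,0,-0.02],[0,0,-0.01],[0,0,0],[0,0,0]]' --dr '[[0,0,0],[0,0,0],[0,0,0],[0,0,0],[0,0,0],[0,0,0],[0,0,0],[0,0,0]]'

```text
t: 16.3
position: [490.5, -302.4, 92.6]
ee_rot: [-179.9, -0.0, 64.7]
contact_force: [-0.7, -0.9, -4.8]
grip_width: 36.2
grasp_force: 81.1
```

Run:
```python
from h import *
s=telemetry.state();p=s["position"];print(p,s["ee_rot"],s["contact_force"],s["grip_width"],np.round(s["qpos"]))
plan(line(p,[492.7,58,60],16),161.5)
```

```text
[ 490.50259633 -302.38134085   92.57108098] [-1.79901666e+02 -1.76660712e-02  6.46877673e+01] [-0.73516514 -0.87493071 -4.83015915] 36.246333524773114 [  3.  31.  33. 109. -22.  47.  23.]
[np.float64(0.02), np.float64(-0.01), np.float64(0.002)] [0, 0, np.float64(-0.106)] 
[np.float64(0.022), np.float64(-0.007), np.float64(0.002)] [0, 0, np.float64(-0.105)] 
[np.float64(0.022), np.float64(-0.005), np.float64(0.002)] [0, 0, np.float64(-0.106)] 
[np.float64(0.022), np.float64(-0.003), np.float64(0.002)] [0, 0, np.float64(-0.105)] 
[np.float64(0.022), np.float64(0.0), np.float64(0.002)] [0, 0, np.float64(-0.106)] 
[np.float64(0.023), np.float64(0.002), np.float64(0.002)] [0, 0, np.float64(-0.106)] 
[np.float64(0.022), np.float64(0.005), np.float64(0.002)] [0, 0, np.float64(-0.105)] 
[np.float64(0.021), np.float64(0.006), np.float64(0.002)] [0, 0, np.float64(-0.106)] 

[np.float64(0.021), np.float64(0.009), np.float64(0.003)] [0, 0, np.float64(-0.105)] 
[np.float64(0.02), np.float64(0.012), np.float64(0.002)] [0, 0, np.float64(-0.106)] 
[np.float64(0.018), np.float64(0.013), np.float64(0.002)] [0, 0, np.float64(-0.106)] 
[np.float64(0.017), np.float64(0.015), np.float64(0.002)] [0, 0, np.float64(-0.105)] 
[np.float64(0.015), np.float64(0.016), np.float64(0.002)] [0, 0, np.float64(-0.106)] 
[np.float64(0.013), np.float64(0.018), np.float64(0.002)] [0, 0, np.float64(-0.105)] 
[np.float64(0.012), np.float64(0.02), np.float64(0.002)] [0, 0, np.float64(-0.106)] 
[np.float64(0.009), np.float64(0.02), np.float64(0.002)] [0, 0, np.float64(-0.106)] 

end [492.5  57.7  59.9] [ 1.800e+02 -1.000e-01  1.615e+02]
```

>>> arm_command --hand '[0.2,0.2,0.2,0.2,0.2,0.2,0.2,0.2]' --delta_pos '[[0.02,-0.01,0.002],[0.022,-0.007,0.002],[0.022,-0.005,0.002],[0.022,-0.003,0.002],[0.022,0,0.002],[0.023,0.002,0.002],[0.022,0.005,0.002],[0.021,0.006,0.002]]' --dr '[[0,0,-0.106],[0,0,-0.105],[0,0,-0.106],[0,0,-0.105],[0,0,-0.106],[0,0,-0.106],[0,0,-0.105],[0,0,-0.106]]'

```text
t: 17.1
position: [490.9, -122.3, 76.0]
ee_rot: [-179.9, -0.1, 113.3]
contact_force: [0.4, 0.1, -4.4]
grip_width: 36.1
grasp_force: 81.0
```

>>> arm_command --hand '[0.2,0.2,0.2,0.2,0.2,0.2,0.2,0.2]' --delta_pos '[[0.021,0.009,0.003],[0.02,0.012,0.002],[0.018,0.013,0.002],[0.017,0.015,0.002],[0.015,0.016,0.002],[0.013,0.018,0.002],[0.012,0.02,0.002],[0.009,0.02,0.002]]' --dr '[[0,0,-0.105],[0,0,-0.106],[0,0,-0.106],[0,0,-0.105],[0,0,-0.106],[0,0,-0.105],[0,0,-0.106],[0,0,-0.106]]'

```text
t: 17.9
position: [491.9, 57.7, 59.0]
ee_rot: [-179.9, -0.2, 161.7]
contact_force: [0.8, -0.1, -4.5]
grip_width: 35.9
grasp_force: 81.0
```

Run:
```python
from h import *
cams.camera("top");s=telemetry.state();s=telemetry.state();p=s["position"];print(p,s["ee_rot"],s["contact_force"],s["grip_width"],np.round(s["qpos"]))
plan(line(p,[492.7,58,-8],4),161.5)
```

```text
[491.83364324  62.36268027  58.75886062] [179.92359623  -0.21038741 162.26290695] [ 0.68750213  4.37693869 -5.11093385] 36.149743658607 [-16.  25.   6. 120.  -4.  36.  65.]
[np.float64(-0.0006), np.float64(-0.001), np.float64(0.0167)] [0, 0, np.float64(0.003)] 
[np.float64(-0.0006), np.float64(-0.001), np.float64(0.0167)] [0, 0, np.float64(0.004)] 
[np.float64(-0.0006), np.float64(-0.001), np.float64(0.0167)] [0, 0, np.float64(0.003)] 
[np.float64(-0.0006), np.float64(-0.001), np.float64(0.0166)] [0, 0, np.float64(0.003)] 
end [492.7  58.   -8. ] [179.9  -0.2 161.5]
```

>>> arm_command --hand '[0.2,0.2,0.2,0.2,0.2,0.2,0.2,0.2]' --delta_pos '[[0,0,0.01],[0,0,0.015],[0,0,0.015],[0,0,0.01],[0,0,0.005],[0,0,0.003],[0,0,0],[0,0,0]]' --dr '[[0,0,0],[0,0,0],[0,0,0],[0,0,0],[0,0,0],[0,0,0],[0,0,0],[0,0,0]]'

```text
t: 18.75
position: [493.7, 56.9, 2.8]
ee_rot: [180.0, 0.0, 161.5]
contact_force: [0.1, -0.6, -4.7]
grip_width: 36.1
grasp_force: 81.0
```

```bash
cat >> h.py <<'E'
def strapfix():
    s=telemetry.state();p=np.array(s["position"]);y=s["ee_rot"][2]
    tx=np.array([np.cos(np.radians(y)),np.sin(np.radians(y))])
    ctr=p[:2]-9.2*tx; a=np.radians(-18.5);M=np.array([[np.cos(a),-np.sin(a)],[np.sin(a),np.cos(a)]])
    print(s["t"],"pos",p.round(1),"strap centre in fixture",(M.T@(ctr-[510.3,56.4])).round(1),"yaw",y.round(2),"F in fixture",(M.T@np.array(s["contact_force"])[:2]).round(1),"Fz",round(s["contact_force"][2],1),"torque z",round(s["wrist_torque"][2],2),"w",s["grip_width"].round(1))
E
python3 - <<'E'
from h import *
strapfix()
c=cams.camera("wrist");im=c["image"];cv2.imwrite("pics/w6.png",im);strapfix()
w=at_z(c,[[0,0]],22)
np.savez("w6.npz",**{k:c[k] for k in("camera_matrix","D","position","attitude")})
for t,z in(("seat",10),("strap",10)):
    print(t,[(np.round(q["xy"]),round(q["score"],2),np.round(at_z(c,q["xy"],z)[0],1)) for q in cams.spot_point(t,"wrist")[:2]])
E
```

```text
Traceback (most recent call last):
  File "h.py", line 39, in strapfix
    print(s["t"],"pos",p.round(1),"strap centre in fixture",(M.T@(ctr-[510.3,56.4])).round(1),"yaw",y.round(2),"F in fixture",(M.T@np.array(s["contact_force"])[:2]).round(1),"Fz",round(s["contact_force"][2],1),"torque z",round(s["wrist_torque"][2],2),"w",s["grip_width"].round(1))
                                                                                                                                                                                                                                                               ^^^^^^^^^^^^^^^^^^^^^
AttributeError: 'float' object has no attribute 'round'
```

```bash
sed -i 's/s\["grip_width"\].round(1))/round(s["grip_width"],1))/; s/y.round(2)/round(y,2)/' h.py
python3 - <<'E'
from h import *
strapfix()
E
```

```text
18.75 pos [493.7  56.9   2.8] strap centre in fixture [-6.7 -4.8] yaw 161.49 F in fixture [ 0.3 -0.6] Fz -4.7 torque z 0.03 w 36.1
```

>>> arm_command --hand '[0.2,0.2,0.2,0.2,0.2,0.2,0.2,0.2]' --delta_pos '[[0,0,0.006],[0,0,0.006],[0,0,0.004],[0,0,0],[0,0.001,0],[0,0.001,0],[0,0.001,0],[0,0,0]]' --dr '[[0,0,0],[0,0,0],[0,0,0],[0,0,0],[0,0,0],[0,0,0],[0,0,0],[0,0,0]]'

```text
t: 19.55
position: [494.5, 60.1, -13.3]
ee_rot: [180.0, 0.0, 161.5]
contact_force: [-0.0, -0.2, -4.0]
grip_width: 36.2
grasp_force: 81.0
```

```bash
python3 -c "
from h import *
strapfix()"
```

```text
19.55 pos [494.5  60.1 -13.3] strap centre in fixture [-6.9 -1.5] yaw 161.52 F in fixture [ 0.  -0.2] Fz -4.0 torque z 0.03 w 36.2
```

>>> arm_command --hand '[0.2,0.2,0.2,0.2,0.2,0.2,0.2,0.2]' --delta_pos '[[0,0,0.001],[0,0.0005,0],[0,0.0005,0],[0,0.0005,0],[0,0.0005,0],[0,0.0005,0],[0,0,0],[0,0,0]]' --dr '[[0,0,0],[0,0,0],[0,0,0],[0,0,0],[0,0,0],[0,0,0],[0,0,0],[0,0,0]]'

```text
t: 20.35
position: [494.9, 61.7, -14.6]
ee_rot: [-180.0, -0.0, 161.5]
contact_force: [-1.3, -1.7, -3.6]
grip_width: 36.2
grasp_force: 81.1
```

```bash
python3 -c "
from h import *
strapfix()"
```

```text
20.35 pos [494.9  61.7 -14.6] strap centre in fixture [-7.1  0.1] yaw 161.47 F in fixture [-0.7 -2. ] Fz -3.6 torque z -0.17 w 36.2
```

>>> arm_command --hand '[0.2,0.2,0.2,0.2,0.2,0.2,0.2,0.2]' --delta_pos '[[0,0.0005,0],[0,0.0005,0],[-0.001,0,0],[-0.001,0,0],[-0.001,0,0],[-0.001,0,0],[-0.001,0,0],[0,0,0]]' --dr '[[0,0,0],[0,0,0],[0,0,0],[0,0,0],[0,0,0],[0,0,0],[0,0,0],[0,0,0]]'

```text
t: 21.15
position: [498.0, 60.7, -15.2]
ee_rot: [-179.9, -0.2, 161.5]
contact_force: [-2.9, -4.2, -4.3]
grip_width: 36.1
grasp_force: 81.2
```

```bash
python3 -c "
from h import *
strapfix()"
```

```text
21.15 pos [498.   60.7 -15.2] strap centre in fixture [-3.8  0.2] yaw 161.46 F in fixture [-1.4 -4.9] Fz -4.3 torque z -0.19 w 36.1
```

>>> arm_command --hand '[0.2,0.2,0.2,0.2,0.2,0.2,0.2,0.2]' --delta_pos '[[-0.001,0,0],[-0.001,0,0],[-0.001,0,0],[-0.0005,0,0],[-0.0005,0,0],[0,0,0],[0,0,0],[0,0,0]]' --dr '[[0,0,0.005],[0,0,0.003],[0,0,0],[0,0,0],[0,0,0],[0,0,0],[0,0,0],[0,0,0]]'

```text
t: 21.95
position: [500.6, 59.9, -15.2]
ee_rot: [-179.8, -0.3, 161.1]
contact_force: [-6.4, -3.0, -1.1]
grip_width: 36.2
grasp_force: 81.4
```

```bash
python3 -c "
from h import *
strapfix()"
```

```text
21.95 pos [500.6  59.9 -15.2] strap centre in fixture [-1.1  0.2] yaw 161.11 F in fixture [-5.1 -4.8] Fz -1.1 torque z 0.15 w 36.2
```

>>> arm_command --hand '[0.2,0.2,0.2,0.2,0.2,0.2,0.2,0.2]' --delta_pos '[[-0.001,0,0],[-0.001,0,0],[0,0,0],[0,0,0],[0,0,0],[0,0,0],[0,0,0],[0,0,0]]' --dr '[[0,0,-0.003],[0,0,0],[0,0,0],[0,0,0],[0,0,0],[0,0,0],[0,0,0],[0,0,0]]'

```text
t: 22.75
position: [500.6, 59.8, -15.5]
ee_rot: [-179.8, -0.5, 161.3]
contact_force: [-10.2, -2.4, 1.5]
grip_width: 36.0
grasp_force: 81.8
```

Run:
```python
from h import *
strapfix()
c=cams.camera("top");cv2.imwrite("pics/t7.png",c["image"])
print([(q["xy"],q["score"],at_z(c,q["xy"],10)) for q in cams.spot_point("strap","top")[:3]])
c=cams.camera("side");cv2.imwrite("pics/s7.png",c["image"])
print([(q["xy"],q["score"],at_z(c,q["xy"],10)) for q in cams.spot_point("strap","side")[:3]])
strapfix()
```

```text
22.75 pos [500.6  59.8 -15.5] strap centre in fixture [-1.1  0.1] yaw 161.27 F in fixture [-8.9 -5.5] Fz 1.5 torque z -0.13 w 36.0
[([309.5, 249.6], 0.72, array([[ 509.0420817 , -137.33498125,   10.        ]]))]
[([304.3, 244.0], 0.64, array([[521.1220705 ,  52.45312915,  10.        ]])), ([308.3, 209.3], 0.61, array([[ 513.23298414, -129.40660855,   10.        ]]))]
22.95 pos [500.6  59.8 -15.5] strap centre in fixture [-1.1  0.1] yaw 161.26 F in fixture [-9.3 -5. ] Fz 0.6 torque z -0.11 w 36.1
```

>>> arm_command --hand '[0.45,0.6,0.7,0.7,0.7,0.7,0.7,0.7]' --delta_pos '[[0,0,0],[0,0,0],[0,0,0],[0,0,0],[0,0,0],[0,0,-0.01],[0,0,-0.02],[0,0,-0.03]]' --dr '[[0,0,0],[0,0,0],[0,0,0],[0,0,0],[0,0,0],[0,0,0],[0,0,0],[0,0,0]]'

```text
t: 23.75
position: [504.8, 59.4, 45.6]
ee_rot: [-179.9, -0.1, 161.2]
contact_force: [0.9, 0.7, 0.9]
grip_width: 59.7
grasp_force: 0.0
```

>>> arm_command --hand '[0.7,0.7,0.7,0.7,0.7,0.7,0.7,0.7]' --delta_pos '[[0,0,-0.03],[0,0,-0.03],[0,0,-0.03],[0,0,-0.03],[0,0,-0.03],[0,0,-0.02],[0,0,-0.02],[0,0,0]]' --dr '[[0,0,0],[0,0,0],[0,0,0],[0,0,0],[0,0,0],[0,0,0],[0,0,0],[0,0,0]]'

```text
t: 24.55
position: [507.5, 59.9, 239.0]
ee_rot: [179.8, 0.3, 161.2]
contact_force: [-0.3, -0.6, -0.3]
grip_width: 59.8
grasp_force: 0.0
```

Run:
```python
from h import *
c=cams.camera("wrist");cv2.imwrite("pics/w8.png",c["image"]);s=telemetry.state();p=s["position"];print(s["t"],p,s["ee_rot"],np.round(s["qpos"]))
cv2.imwrite("pics/t8.png",cams.camera("top")["image"])
np.savez("w8.npz",**{k:c[k] for k in("camera_matrix","D","position","attitude")})
for t,z in(("strap",10),("seat",10)): print(t,[(q["xy"],round(q["score"],2),at_z(c,q["xy"],z)[0].round(1)) for q in cams.spot_point(t,"wrist")[:2]])
for q in cams.regions_of("strap","wrist")[:2]:
    m=q["region"].astype(np.uint8); ct=max(cv2.findContours(m,0,1)[0],key=cv2.contourArea).reshape(-1,2)
    print(q["score"],np.round(q["bbox"]),cv2.minAreaRect(at_z(c,ct,28)[:,:2].astype(np.float32)))
plan(line(p,[626.5,-46.5,235],16),71.6)
```

```text
24.6 [506.5144742   59.7238673  237.18594905] [1.79885183e+02 1.75012785e-01 1.61211110e+02] [-17.  11.   8. 110.  -2.  59.  62.]
strap [([281.0, 166.1], 0.97, array([508.7,  56.4,  10. ])), ([147.2, 210.7], 0.59, array([ 508.1, -127.1,   10. ]))]
seat [([281.4, 166.4], 0.86, array([509.2,  56.8,  10. ])), ([507.5, 34.6], 0.65, array([447.9, 345.1,  10. ]))]
0.67 [142. 213.  46. 100.] ((507.38720703125, -126.69475555419922), (44.550350189208984, 132.94566345214844), 77.79460144042969)
0.6 [282. 168.  30. 115.] ((509.9559326171875, 57.125938415527344), (38.292869567871094, 135.23777770996094), 72.02713012695312)
[np.float64(-0.011), np.float64(-0.003), np.float64(-0.003)] [0, 0, np.float64(0.098)] 
[np.float64(-0.009), np.float64(-0.003), np.float64(0.001)] [0, 0, np.float64(0.098)] 
[np.float64(-0.01), np.float64(-0.002), np.float64(-0.0)] [0, 0, np.float64(0.097)] 
[np.float64(-0.01), np.float64(-0.001), np.float64(-0.0)] [0, 0, np.float64(0.098)] 
[np.float64(-0.01), np.float64(-0.0), np.float64(-0.0)] [0, 0, np.float64(0.098)] 
[np.float64(-0.01), np.float64(0.001), np.float64(0.0
[... 233 characters left out ...]
4), np.float64(0.0)] [0, 0, np.float64(0.098)] 
[np.float64(-0.009), np.float64(0.005), np.float64(0.001)] [0, 0, np.float64(0.098)] 
[np.float64(-0.008), np.float64(0.005), np.float64(-0.0)] [0, 0, np.float64(0.097)] 
[np.float64(-0.008), np.float64(0.006), np.float64(-0.0)] [0, 0, np.float64(0.098)] 
[np.float64(-0.007), np.float64(0.007), np.float64(-0.0)] [0, 0, np.float64(0.098)] 
[np.float64(-0.006), np.float64(0.008), np.float64(0.0)] [0, 0, np.float64(0.098)] 
[np.float64(-0.006), np.float64(0.008), np.float64(0.0)] [0, 0, np.float64(0.097)] 
[np.float64(-0.005), np.float64(0.009), np.float64(0.0)] [0, 0, np.float64(0.098)] 

end [626.2 -46.8 235.3] [-1.799e+02  1.000e-01  7.160e+01]
```

View pics/w8.png

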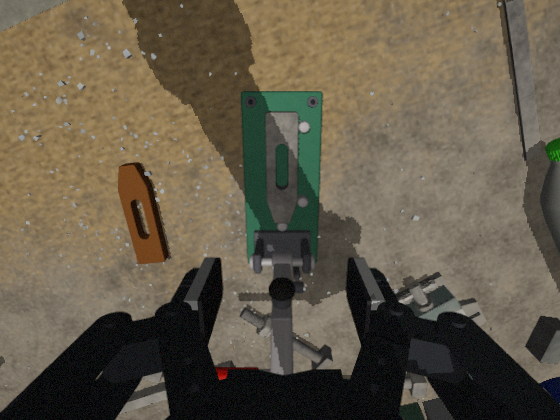

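The wrist picture shows the strap seated. The side pins at (304,127) and (303,202) lie along its edge and the nose is at the end pin (282,227). The arm stays open, with the handle at about (240,373).

>>> arm_command --hand '[0.7,0.7,0.7,0.7,0.7,0.7,0.7,0.7]' --delta_pos '[[-0.011,-0.003,0],[-0.009,-0.003,0],[-0.01,-0.002,0],[-0.01,-0.001,0],[-0.01,0,0],[-0.01,0.001,0],[-0.01,0.002,0],[-0.01,0.002,0]]' --dr '[[0,0,0.098],[0,0,0.098],[0,0,0.097],[0,0,0.098],[0,0,0.098],[0,0,0.098],[0,0,0.097],[0,0,0.098]]'

```text
t: 25.6
position: [566.9, 5.9, 234.2]
ee_rot: [-179.9, -0.0, 116.2]
contact_force: [-0.3, -0.1, 0.9]
grip_width: 59.5
grasp_force: 0.0
```

>>> arm_command --hand '[0.7,0.7,0.7,0.7,0.7,0.7,0.7,0.7]' --delta_pos '[[-0.009,0.004,0],[-0.009,0.005,0],[-0.008,0.005,0],[-0.008,0.006,0],[-0.007,0.007,0],[-0.006,0.008,0],[-0.006,0.008,0],[-0.005,0.009,0]]' --dr '[[0,0,0.098],[0,0,0.098],[0,0,0.097],[0,0,0.098],[0,0,0.098],[0,0,0.098],[0,0,0.097],[0,0,0.098]]'

```text
t: 26.4
position: [626.7, -46.9, 234.1]
ee_rot: [-179.9, 0.1, 71.4]
contact_force: [0.3, -0.5, 0.5]
grip_width: 59.7
grasp_force: 0.0
```

>>> arm_command --hand '[0.7,0.7,0.7,0.7,0.7,0.7,0.7,0.7]' --delta_pos '[[0,0,0],[0,0,0],[0,0,0],[0,0,0],[0,0,0],[0,0,0],[0,0,0],[0,0,0]]' --dr '[[0,0,0],[0,0,0],[0,0,0],[0,0,0],[0,0,0],[0,0,0],[0,0,0],[0,0,0]]'

```text
t: 27.2
position: [627.0, -46.6, 235.6]
ee_rot: [180.0, -0.0, 71.6]
contact_force: [-0.1, -0.3, 0.2]
grip_width: 59.8
grasp_force: 0.0
```

Run:
```python
from h import *
c=cams.camera("wrist");s=telemetry.state();p=s["position"];print(s["t"],p,s["ee_rot"],np.round(s["qpos"]))
im=c["image"].astype(int);b,g,r=im[...,0],im[...,1],im[...,2]
red=((r>80)&(g<50)&(b<50)).astype(np.uint8)
ct=max(cv2.findContours(red,0,1)[0],key=cv2.contourArea).reshape(-1,2)
rr=cv2.minAreaRect(at_z(c,ct,190)[:,:2].astype(np.float32));print("handle",rr,cv2.boundingRect(ct))
plan(line(p,[628.5,-45,135],3))
```

```text
27.25 [626.97701874 -46.66581608 235.56333043] [ 1.79992878e+02 -5.77910537e-03  7.16099941e+01] [-18.  24.  26.  95. -11.  64.  -8.]
handle ((628.5164184570312, -40.089473724365234), (65.30641174316406, 13.247724533081055), 71.1091079711914) (274, 162, 20, 90)
[np.float64(0.0007), np.float64(0.0003), np.float64(0.0335)] [0, 0, 0.0] 
[np.float64(0.0007), np.float64(0.0003), np.float64(0.0335)] [0, 0, 0.0] 
[np.float64(0.0007), np.float64(0.0003), np.float64(0.0336)] [0, 0, 0.0] 
end [628.5 -45.  135. ] [180.   -0.   71.6]
```

>>> arm_command --hand '[0.7,0.7,0.7,0.7,0.7,0.7,0,0]' --delta_pos '[[0,-0.001,0.02],[0,0,0.025],[0,0,0.025],[0,0,0.02],[0,0,0.007],[0,0,0],[0,0,0],[0,0,0]]' --dr '[[0,0,0],[0,0,0],[0,0,0],[0,0,0],[0,0,0],[0,0,0],[0,0,0],[0,0,0]]' --grip_force 50

```text
t: 28.05
position: [626.9, -46.5, 139.8]
ee_rot: [179.9, -0.0, 71.6]
contact_force: [0.7, -0.7, 0.1]
grip_width: 31.6
grasp_force: 0.0
```

>>> arm_command --hand '[0,0,0,0,0,0,0,0]' --delta_pos '[[0,0,0],[0,0,0],[0,0,0],[0,0,0],[0,0,0],[0,0,0],[0,0,0],[0,0,0]]' --dr '[[0,0,0],[0,0,0],[0,0,0],[0,0,0],[0,0,0],[0,0,0],[0,0,0],[0,0,0]]'

```text
t: 28.85
position: [626.8, -46.4, 139.6]
ee_rot: [179.9, -0.0, 71.6]
contact_force: [-1.1, -0.2, 5.1]
grip_width: 12.7
grasp_force: 48.9
```

```bash
python3 -c "
from h import *
s=telemetry.state();print(s['position'],s['contact_force'])
swing(1.95,.25,32)"
```

```text
[626.83533954 -46.4329538  139.62521081] [-1.08802751 -0.16799487  5.07034689]
[0, -0.003, -0.001] 
[0, -0.004, -0.001] 
[0, -0.004, -0.001] 
[0, -0.004, -0.001] 
[0, -0.005, -0.0] 
[0, -0.006, -0.001] 
[0, -0.006, -0.0] 
[0, -0.007, -0.001] 

[0, -0.007, 0.001] 
[0, -0.009, 0.0] 
[0, -0.008, 0.002] 
[0, -0.01, 0.002] 
[0, -0.009, 0.003] 
[0, -0.01, 0.003] 
[0, -0.01, 0.005] 
[0, -0.009, 0.005] 

[0, -0.009, 0.006] 
[0, -0.008, 0.007] 
[0, -0.008, 0.007] 
[0, -0.007, 0.008] 
[0, -0.006, 0.007] 
[0, -0.005, 0.007] 
[0, -0.004, 0.008] 
[0, -0.003, 0.006] 

[0, -0.003, 0.006] 
[0, -0.002, 0.006] 
[0, -0.002, 0.005] 
[0, -0.002, 0.005] 
[0, -0.001, 0.004] 
[0, -0.001, 0.004] 
[0, -0.0, 0.004] 
[0, -0.001, 0.004]
```

Grasped (width 12.7, as before). Now I'll bring the arm over and ease it down.

>>> arm_command --hand '[0,0,0,0,0,0,0,0]' --delta_pos '[[0,-0.003,-0.001],[0,-0.004,-0.001],[0,-0.004,-0.001],[0,-0.004,-0.001],[0,-0.005,0],[0,-0.006,-0.001],[0,-0.006,0],[0,-0.007,-0.001]]' --dr '[[0,0,0],[0,0,0],[0,0,0],[0,0,0],[0,0,0],[0,0,0],[0,0,0],[0,0,0]]'

```text
t: 29.65
position: [592.8, -34.8, 146.8]
ee_rot: [179.5, -0.1, 71.6]
contact_force: [5.6, -1.0, 1.9]
grip_width: 12.7
grasp_force: 48.5
```

>>> arm_command --hand '[0,0,0,0,0,0,0,0]' --delta_pos '[[0,-0.007,0.001],[0,-0.009,0],[0,-0.008,0.002],[0,-0.01,0.002],[0,-0.009,0.003],[0,-0.01,0.003],[0,-0.01,0.005],[0,-0.009,0.005]]' --dr '[[0,0,0],[0,0,0],[0,0,0],[0,0,0],[0,0,0],[0,0,0],[0,0,0],[0,0,0]]'

```text
t: 30.45
position: [520.3, -10.5, 123.1]
ee_rot: [180.0, -0.0, 71.6]
contact_force: [-2.1, 2.8, 8.7]
grip_width: 12.5
grasp_force: 52.8
```

>>> arm_command --hand '[0,0,0,0,0,0,0,0]' --delta_pos '[[0,-0.009,0.006],[0,-0.008,0.007],[0,-0.008,0.007],[0,-0.007,0.008],[0,-0.006,0.007],[0,-0.005,0.007],[0,-0.004,0.008],[0,-0.003,0.006]]' --dr '[[0,0,0],[0,0,0],[0,0,0],[0,0,0],[0,0,0],[0,0,0],[0,0,0],[0,0,0]]'

```text
t: 31.25
position: [472.4, 5.0, 66.3]
ee_rot: [-179.9, 0.0, 71.7]
contact_force: [3.7, 3.8, -2.2]
grip_width: 12.5
grasp_force: 51.4
```

>>> arm_command --hand '[0,0,0,0,0,0,0,0]' --delta_pos '[[0,-0.003,0.006],[0,-0.002,0.006],[0,-0.002,0.005],[0,-0.002,0.005],[0,-0.001,0.003],[0,-0.001,0.002],[0,0,0.002],[0,0,0]]' --dr '[[0,0,0],[0,0,0],[0,0,0],[0,0,0],[0,0,0],[0,0,0],[0,0,0],[0,0,0]]'

```text
t: 32.05
position: [463.0, 8.2, 37.8]
ee_rot: [180.0, 0.0, 71.6]
contact_force: [4.8, 4.6, -4.6]
grip_width: 12.3
grasp_force: 49.5
```

```bash
python3 -c "
from h import *
s=telemetry.state();p=np.array(s['position']);print(p,s['contact_force'])
d=p-[626.8,-46.4,139.6];t=np.radians(71.6);print('fix x travel',d[:2]@[np.sin(t),-np.cos(t)])
for a in(.24,.3,.35,.4):print(a,104-136*np.cos(a-.09)-143, 60+136*np.sin(a-.09)-190)"
```

```text
[463.04944559   8.2399599   37.76346272] [ 4.8090709   4.6248321  -4.57582729]
fix x travel -172.62602369428498
0.24 -173.47286659930174 -109.6764139835905
0.3 -172.01220440248417 -101.64945362093046
0.35 -170.4290370262938 -95.03704494266691
0.4 -168.51736550445702 -88.51202544369167
```

>>> arm_command --hand '[0,0,0,0,0,0,0,0]' --delta_pos '[[0,0,0.001],[0,0,0.001],[0,-0.001,0.001],[0,0,0.001],[0,0,0.001],[0,0,0.001],[0,0,0.001],[0,0,0]]' --dr '[[0,0,0],[0,0,0],[0,0,0],[0,0,0],[0,0,0],[0,0,0],[0,0,0],[0,0,0]]'

```text
t: 32.85
position: [461.7, 8.7, 30.8]
ee_rot: [180.0, 0.0, 71.6]
contact_force: [2.3, 3.5, -3.6]
grip_width: 12.6
grasp_force: 49.2
```

>>> arm_command --hand '[0,0,0,0,0,0,0,0]' --delta_pos '[[0,0,0.001],[0,0,0.001],[0,0,0],[0,0,0],[0,0,0],[0,0,0],[0,0,0],[0,0,0]]' --dr '[[0,0,0],[0,0,0],[0,0,0],[0,0,0],[0,0,0],[0,0,0],[0,0,0],[0,0,0]]'

```text
t: 33.65
position: [461.5, 8.7, 29.3]
ee_rot: [-180.0, -0.0, 71.6]
contact_force: [2.5, 4.9, 2.0]
grip_width: 12.3
grasp_force: 50.3
```

>>> arm_command --hand '[0,0,0,0,0,0,0,0]' --delta_pos '[[0,0,0.001],[0,0,0.001],[0,0,0],[0,0,0],[0,0,0],[0,0,0],[0,0,0],[0,0,0]]' --dr '[[0,0,0],[0,0,0],[0,0,0],[0,0,0],[0,0,0],[0,0,0],[0,0,0],[0,0,0]]'

```text
t: 34.45
position: [461.5, 8.7, 28.8]
ee_rot: [-179.9, -0.1, 71.6]
contact_force: [-3.0, 4.6, 22.0]
grip_width: 12.7
grasp_force: 52.2
```

Firm contact: Fz is 22 N and downward travel has stopped. The pad bears on the strap, so I'll release and lift clear.

>>> arm_command --hand '[0,0,0.3,0.7,0.7,0.7,0.7,0.7]' --delta_pos '[[0,0,-0.001],[0,0,0],[0,0,0],[0,0,0],[0,0,0],[0,0,0],[0,0,-0.02],[0,0,-0.03]]' --dr '[[0,0,0],[0,0,0],[0,0,0],[0,0,0],[0,0,0],[0,0,0],[0,0,0],[0,0,0]]'

```text
t: 35.25
position: [460.0, 7.7, 77.6]
ee_rot: [-179.8, 0.2, 71.6]
contact_force: [0.5, -0.0, 0.9]
grip_width: 60.0
grasp_force: 0.0
```

>>> arm_command --hand '[0.7,0.7,0.7,0.7,0.7,0.7,0.7,0.7]' --delta_pos '[[0,0,-0.03],[0,0,-0.03],[0,0,-0.03],[0,0,-0.03],[0,0,-0.02],[0,0,0],[0,0,0],[0,0,0]]' --dr '[[0,0,0],[0,0,0],[0,0,0],[0,0,0],[0,0,0],[0,0,0],[0,0,0],[0,0,0]]'

```text
t: 36.05
position: [460.9, 8.1, 217.3]
ee_rot: [-179.9, 0.1, 71.6]
contact_force: [0.4, 0.3, -0.2]
grip_width: 59.6
grasp_force: 0.0
```

Run:
```python
from h import *
c=cams.camera("wrist");s=telemetry.state();print(s["t"],s["position"],s["contact_force"])
cv2.imwrite("pics/w9.png",c["image"])
im=c["image"].astype(int);b,g,r=im[...,0],im[...,1],im[...,2]
red=((r>80)&(g<50)&(b<50)).astype(np.uint8)
ct=max(cv2.findContours(red,0,1)[0],key=cv2.contourArea).reshape(-1,2)
a=np.radians(-18.5);M=np.array([[np.cos(a),-np.sin(a)],[np.sin(a),np.cos(a)]])
for z in(48,80):
    rr=cv2.minAreaRect(at_z(c,ct,z)[:,:2].astype(np.float32));print(z,rr,M.T@(np.array(rr[0])-[510.3,56.4]))
for n in("wrist","side","top"):
    c=cams.camera(n)
    print(n,[(q["xy"],round(q["score"],2),at_z(c,q["xy"],10)[0].round(1)) for q in cams.spot_point("strap",n)[:3]],[(q["xy"],round(q["score"],2),at_z(c,q["xy"],10)[0].round(1)) for q in cams.spot_point("seat",n)[:1]])
```

```text
36.1 [460.93578008   8.08182704 217.2280495 ] [0.28328135 0.01760126 0.09410114]
48 ((461.686279296875, 9.762985229492188), (70.54633331298828, 14.59829330444336), 70.46953582763672) [-31.30339936 -59.65234426]
80 ((464.0259094238281, 16.876245498657227), (63.852508544921875, 13.213125228881836), 70.46952056884766) [-31.34174337 -52.16429575]
wrist [([357.9, 257.0], 0.93, array([ 514.1, -131.2,   10. ])), ([315.6, 114.6], 0.85, array([513. ,  55.4,  10. ]))] []
side [([309.2, 208.1], 0.83, array([ 510.4, -136.8,   10. ])), ([306.1, 244.6], 0.65, array([515.9,  54.7,  10. ]))] [([309.8, 247.1], 0.68, array([505.1,  65.1,  10. ]))]
top [([308.6, 251.0], 0.81, array([ 504.9, -134.9,   10. ]))] []
```

Run:
```python
from h import *
a=np.radians(-18.5);M=np.array([[np.cos(a),-np.sin(a)],[np.sin(a),np.cos(a)]])
c=cams.camera("wrist")
for q in cams.regions_of("strap","wrist")[:3]:
    v,u=np.nonzero(q["region"]); f=(at_z(c,np.c_[u,v],28)[:,:2]-[510.3,56.4])@M
    if abs(f.mean(0)[1])<60: print(q["score"],len(u),np.percentile(f,[1,99],axis=0).round(1), [(x,np.percentile(f[abs(f[:,0]-x)<6,1],[1,99]).round(1)) for x in(-60,-40,-20) if (abs(f[:,0]-x)<6).sum()>5])
```

```text
0.84 2123 [[-66.2 -18.9]
 [ 53.2  18.5]] [(-60, array([-18. ,  18.2])), (-40, array([-18. ,  19.2])), (-20, array([-17.9,  18.3]))]
```

```bash
python3 -c "
from rig import arm
print(arm.close_job())"
```

```text
the job is handed in; nothing more can be done
None
```

The job is handed in at about 36 s: the dark strap sits against the side and end pins to within about 1 mm, and the arm was eased down onto it by the handle; no verdict came back.

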